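# Take the forked instrument rest off its T-track on the examination table

## Robot

A 6-joint arm with a two-finger parallel gripper is mounted at the origin on the work surface. World frame = base frame: x ahead of the robot, y to its left, z up, the work surface at z = 0. Lengths are in mm, angles in rad, forces in N, time in s.
With the tool pointing down it reaches from about 350 to 975 mm from the base axis. Payload 7.1 kg.
Tool frame: the origin (TCP) lies at the very end of the fingers, on their centre line; the grasp point (between the pads) lies 19 mm behind it; z points along the fingers, y is the direction in which the jaws open and shut (so a half turn about z gives the same grasp; the last joint's range is limited). The gripper opens to 88 mm and grips with 3 to 60 N. Pads are 20 mm wide; open, the fingers measure 115 mm over their backs; the gripper's body (75 mm by 178 mm) begins 61 mm behind the grasp point.
Start: joints at [1.177, 0.423, 1.63, -0, 1.089, -0.019], TCP at [228.772, 581.608, 222.675] pointing down, gripper open.
Joint ranges: [-3, 3], [-0.9, 2.11], [0.09, 2.58], [-1.31, 4.45], [0.11, 2.69], [-2.54, 2.54]. Speed limits (rad/s): [2.39, 2.39, 3.01, 3.14, 3.14, 3.14].

## Interface

Orientations are given as a rotation vector (axis times angle).
In Python, from workcell import * gives the robot as it stands.
- The arm moves only by the tool play_rows, never from a script. Its argument "plan" is text: rows parted by semicolons, each of 7 numbers parted by spaces: the finger opening in cm, from 0 to 8.78, then the shift along the tool's x, y, z in cm, then the turn, a rotation vector about the tool's x, y, z in degrees. A call has 1 to 20 rows; each row shifts and turns the commanded pose from where the row before left it, along the tool's axes as they then stand; what a row does not reach is not made up. A row lasts 1/8 s, in which the tool goes at most 62.5 mm and 10.7 degrees, less where a joint would pass 70% of its speed; a pose out of reach is approached as far as the arm can. A call is refused whole if a number of a shift passes 6.25 or a number of a turn 10.7, either way. A call with a gripper value outside its range is refused whole. The fingers move at their own pace and stop on an object; the grip force is fixed at half the most. Time passes only in rows, so rows that do not move let the fingers close. It gives the time, the measured TCP pose, the force and the opening at its end, in the units of the state.
- get_obs(): the state, without advancing time (a new reading comes with each control period).
- get_image(name): name is "side" or "top"; returns a dict with "pixels" (384x512x3 uint8, red, green, blue), "range_z" (384x512 float32, mm along the optical axis (not along the pixel's ray), 0 where there is no reading), "fx", "fy", "cx", "cy" (pixels), "distortion" ([k1, k2, p1, p2, k3] as OpenCV has them; the pictures are not rectified), "eye" and "attitude" of the camera in the world. Camera axes: x right, y down, z forward; pixel columns grow to the right and rows downward; lengths in mm; the calibration is good to about 2 mm. A picture is of the moment at which its call begins.
- close_job(): hands the job in, once; it reports no verdict.
The state is a dict: "t": time; "qpos": joint angles; "qvel": joint speeds; "joint_torque": joint torques, N m; "ee_pos": TCP position; "orientation": TCP orientation; "ft_force": force on the tool from outside, world axes, zero at the start; "moment": the same for the moment, N m; "width": finger opening in mm.
Only numpy, scipy, OpenCV 4.12 (cv2) and the standard library are available. Lean on these libraries where they do the work, as an engineer would, in place of code of your own. Each camera call takes 0.05 s, during which the arm holds its last target. There are 200 camera calls.

## Task

On the eye clinic's examination table, the empty forked instrument rest is due for disinfecting. Slide it along its T-track to the open end, where the lips are cut away, lift it off there and set it down (do not drop it) standing upright in the steel tray. Leave the pen pot where it is in the other track.

Things in the scene. Friction and masses are not known exactly. Their poses are not given: they have to be found in the camera images.
- rest_mid (a point): Forked grey instrument rest, 98 mm tall, 0.25 kg, slides freely; point: its centre, 49 mm above its underside; axes as rest_track's. From below: steel foot 40 (x) x 45 (y) x 8 mm; neck 14 x 26; shoulder 45 x 26 at 20-26 mm; post 30 (x) x 26 (y) at 26-70 mm: grip its +y and -y faces; U fork 74 (x) x 26 (y) on top. Only the foot juts out past the post's y faces.
- rest_track: Fixed aluminium T-track holding the rest; 66 (x) x 280 (y) x 22 mm, origin: centre of underside. Floor 4 mm, channel 48 wide, lips (16-22 mm up) leave a 24 mm slot; foot has 4 mm play sideways and up. Closed at +y by a black stop. Lips cut away from y -60 to the open end at y -140 (robot's right): with the rest's centre at y -85 to -117 it lifts straight off. A twin track lies beside it.
- pot_mid (a point): Grey round pen pot, 48 mm diameter, with three pens, on the same kind of foot, captive in the twin track; the point is its centre, 38 mm above its foot's underside. It stays where it is.
- tray: Open shallow stainless-steel tray, fixed to the table to the robot's right of the tracks, empty; 170 (x) x 200 (y) mm outside, walls 25 mm high and 4 mm thick, floor 4 mm thick; origin at the centre of its underside.
There are look-alikes about, which are no part of the job. What is shaped like the part that bears rest_mid but green is not meant.

How it is judged (in metres and radians):
On the way, in this order (a step that is already met when the one before it is completed fails the run):
1. the rest has slid along its track to the open end, its foot clear of the lips and still down in the channel (y of rest_mid in the frame of rest_track below -0.08 m and z of rest_mid in the frame of rest_track below 0.065 m and x of rest_mid in the frame of rest_track between -0.03 and 0.03 m), for 0.04 s.
2. the rest is lifted up off the track (height (world z) of rest_mid above 0.075 m), for 0.04 s.
3. the rest is lowered to within 20 mm of the tray's floor while the fingers still hold it (z of rest_mid in the frame of tray below 0.073 m and x of rest_mid in the frame of tray between -0.07 and 0.07 m and y of rest_mid in the frame of tray between -0.085 and 0.085 m and contact force between the fingers and rest above 0.5 N), for 0.02 s.
At the end, for the whole second after the job is handed in: The forked rest stands still and upright (within 7 degrees) on its foot on the tray's floor, inside its walls, and the pen pot is within 20 mm of where it was in its track (x of rest_mid in the frame of tray between -0.07 and 0.07 m and y of rest_mid in the frame of tray between -0.085 and 0.085 m and z of rest_mid in the frame of tray between 0.045 and 0.06 m and angle between rest_mid's own z axis and vertical below 0.12 rad and linear speed of rest below 0.02 m/s and distance of pot_mid from where it was at the start of the episode below 0.02 m); the robot touches nothing.
It fails at once if the pen pot is pushed more than 20 mm along its track (distance of pot_mid from where it was at the start of the episode above 0.02 m).
It also fails if it takes over 42 s, if anything falls off the work surface, if the arm or the gripper's body presses on something with over 40 N, if the wrist force passes 120 N, or if a joint passes its speed limit or range.

## Working session

There is one attempt and no reset: what is moved stays moved. The work goes in short steps, Python scripts to look and compute and a tool call to move; the robot and the scene stay as the last step left them, time stands still between calls to the robot, and variables do not carry over. Pictures are saved under pics/ and viewed, about 8 in all and at most 12, crops included, and the job is handed in when it is done.

Besides the shell and the picture viewer there is one more tool, called as a command line: name --argument value ..., lists and objects as JSON in quotes. play_rows: Moves the arm, as the interface text tells. Its arguments: {"type":"object","properties":{"plan":{"type":"string"}},"required":["plan"]}

```bash
mkdir -p pics; cat > h.py <<'E'
from workcell import *
import numpy as np, cv2
from scipy.spatial.transform import Rotation as R
def cloud(im):
    h,w=im['range_z'].shape
    u,v=np.meshgrid(np.arange(w),np.arange(h))
    K=np.array([[im['fx'],0,im['cx']],[0,im['fy'],im['cy']],[0,0,1]])
    p=cv2.undistortPoints(np.stack([u,v],-1).reshape(-1,1,2).astype(np.float64),K,np.array(im['distortion'],float)).reshape(h,w,2)
    z=im['range_z'].astype(float)
    c=np.dstack([p[...,0]*z,p[...,1]*z,z])
    a=np.array(im['attitude'],float)
    M=a if a.shape==(3,3) else R.from_rotvec(a).as_matrix()
    P=c@M.T+np.array(im['eye']); P[z==0]=np.nan
    return P
E
python3 - <<'E'
from h import *
for n in('side','top'):
    im=get_image(n); P=cloud(im); np.save(n+'.npy',P); cv2.imwrite(n+'_raw.png',im['pixels'][...,::-1])
    cv2.imwrite(f'pics/{n}.png',im['pixels'][...,::-1])
    print(n,im['eye'],im['attitude'],np.nanpercentile(P.reshape(-1,3),[1,50,99],axis=0))
a=cv2.imread('pics/side.png');b=cv2.imread('pics/top.png')
cv2.imwrite('pics/both.png',cv2.resize(np.vstack([a,b]),(400,600)))
print(get_obs())
E
```

```text
side [458.12522667 692.62615985 706.41539681] [-0.13705472  2.81616235 -1.28742659] [[-7.49555718e+02 -2.46212556e+03 -6.93110713e+02]
 [ 5.58908616e+02 -1.41894812e+02  1.25495614e+00]
 [ 1.44218427e+03  3.70692338e+02  1.61989848e+02]]
top [477.37625721 -72.4082663  875.51872641] [-2.14567354  2.18768412 -0.03328381] [[ 109.02084193 -635.42181321   -2.41663998]
 [ 548.09068949  -40.1745431     2.20669613]
 [1021.27949305  590.81978859  126.47598097]]
{'t': 0.1, 'qpos': array([ 1.17704206e+00,  4.23728000e-01,  1.63061592e+00, -3.72584072e-05,
        1.08861875e+00, -1.90066877e-02]), 'qvel': array([ 0.0008984 , -0.00078974, -0.00039903,  0.00038315,  0.00119305,
        0.00077585]), 'joint_torque': array([-7.92509218e-04, -5.45614350e+01, -2.74321461e+01,  6.44407701e-02,
        1.88275811e-02,  1.46506397e-05]), 'ee_pos': array([228.5670279 , 581.15748306, 222.0012586 ]), 'orientation': array([-5.85140557e-01, -3.08636509e+00,  2.11680790e-03]), 'ft_force': array([ 0.08117989, -0.23067129,  0.26268201]), 'moment': array([-0.0939819 ,  0.00112211, -0.00111966]), 'width': 88.01433138558244}
```

View pics/side.png

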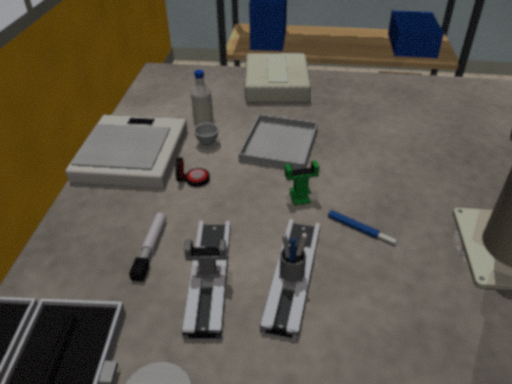

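View pics/top.png

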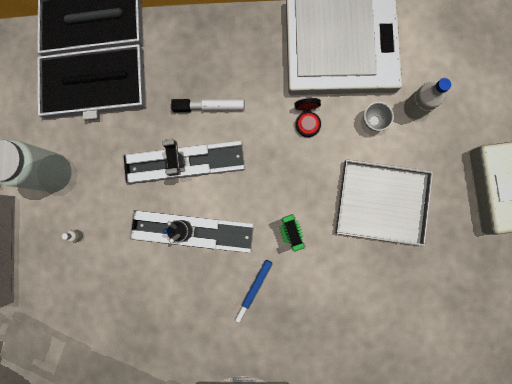

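The side view shows the grey fork at (207,260), the pot at (292,262) and the green fork at (301,180). In the top view the same things are at (172,157), (178,231) and (292,232), with the tray at (384,203). The grey fork in the upper track is the one meant, because the other fork is green and stands loose. I'll measure it and confirm with a crop.

```bash
python3 - <<'E'
from h import *
P=np.load('top.npy')
def box(r,zl,zh,name):
    u0,v0,u1,v1=r; Q=P[v0:v1,u0:u1].reshape(-1,3); Q=Q[(Q[:,2]>zl)&(Q[:,2]<zh)]
    c=cv2.minAreaRect(Q[:,:2].astype(np.float32)); print(name,len(Q),c,'z',np.percentile(Q[:,2],[5,50,95]).round(1))
    print(cv2.boxPoints(c).round(1).tolist())
box((118,135,250,190),15,28,'track')
box((118,135,250,190),80,140,'fork')
box((118,135,250,190),40,80,'post')
box((118,135,250,190),-5,10,'ground/floor')
box((330,150,440,255),17,32,'traywall')
box((345,170,420,235),-5,12,'trayfloor')
box((125,205,260,255),15,28,'twin')
box((125,205,260,255),45,130,'pot')
S=np.load('side.npy');Q=S[235:285,175:240].reshape(-1,3);Q=Q[(Q[:,2]>85)&(Q[:,2]<120)]
print('side fork',len(Q),cv2.minAreaRect(Q[:,:2].astype(np.float32)),np.percentile(Q[:,2],[5,95]))
a=cv2.imread('side_raw.png')[215:340,150:330];b=cv2.imread('top_raw.png')[125:260,110:310]
f=lambda x:cv2.resize(x,(560,295),interpolation=cv2.INTER_CUBIC)
cv2.imwrite('pics/crop.png',np.vstack([cv2.resize(a,(425,295)),cv2.resize(b,(425,287))]))
E
```

```text
track 1621 ((621.5919799804688, 127.44322967529297), (67.53359985351562, 280.6964416503906), 5.434720039367676) z [16.5 22.8 25.5]
[[574.7000122070312, 264.0], [601.2999877929688, -15.5], [668.5, -9.100000381469727], [641.9000244140625, 270.3999938964844]]
fork 453 ((619.511474609375, 137.29794311523438), (74.38032531738281, 26.773557662963867), 6.523533821105957) z [ 82.   85.7 104.2]
[[581.0, 146.39999389648438], [584.0999755859375, 119.80000305175781], [658.0, 128.1999969482422], [654.9000244140625, 154.8000030517578]]
post 72 ((613.743896484375, 125.06873321533203), (17.997480392456055, 67.68745422363281), 79.7000503540039) z [43.2 66.7 79.6]
[[578.7999877929688, 122.30000305175781], [645.4000244140625, 110.19999694824219], [648.7000122070312, 127.9000015258789], [582.0999755859375, 140.0]]
ground/floor 4920 ((624.18408203125, 133.8922119140625), (320.34869384765625, 132.43174743652344), 88.71788787841797) z [-0.9  1.9  7.1]
[[554.4000244140625, -24.799999237060547], [686.7999877929688, -27.700000762939453], [694.0, 292.5], [561.5999755859375, 295.5]]
traywall 790 ((516.599121093
[... 520 characters left out ...]
0000610351562]]
twin 1657 ((459.2479553222656, 109.56365966796875), (281.8480224609375, 66.38929748535156), 82.83554077148438) z [16.8 23.  25.7]
[[408.70001220703125, -26.100000381469727], [474.6000061035156, -34.400001525878906], [509.79998779296875, 245.1999969482422], [443.8999938964844, 253.5]]
pot 438 ((460.6377868652344, 125.78755187988281), (45.59227752685547, 47.289085388183594), 45.72569274902344) z [ 56.8  81.8 120. ]
[[427.79998779296875, 126.0], [461.70001220703125, 93.0], [493.5, 125.5999984741211], [459.6000061035156, 158.60000610351562]]
side fork 341 ((618.117431640625, 139.1585693359375), (74.01249694824219, 27.82830047607422), 6.623039722442627) [ 85.19912517 104.51293646]
```

View pics/crop.png

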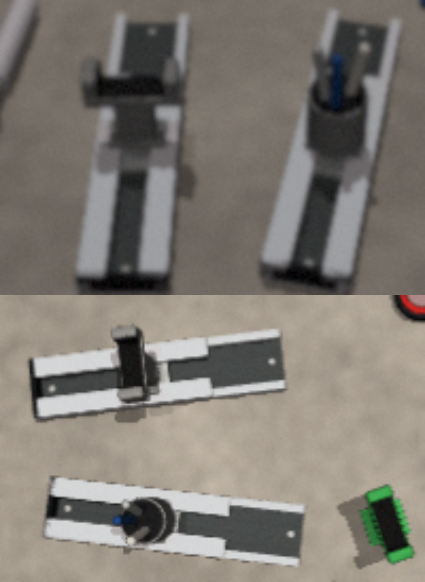

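The crop confirms it. The grey fork sits in the upper track with the stop on the left, the lips are cut away on the right, and the green one stands loose.

Measured positions:
- **Rest:** about (619,138), with the fork top at about 104 mm (expected 102).
- **Track:** centre (621.6,127.4), yaw 5.4°, size 67×281 (expected 66×280).
- **Tray:** centre (516.6,-333.8).

First I turn the tool so the jaws line up with the track.

```bash
cat > go.py <<'E'
from h import *; import sys
# world target -> tool-frame shift (cm), turn needed for jaw heading
x,y,z,h=map(float,sys.argv[1:5]); o=get_obs(); M=R.from_rotvec(o['orientation'])
a=np.radians(h); Y=np.array([np.cos(a),np.sin(a),0]); Z=np.array([0,0,-1.]); T=R.from_matrix(np.c_[np.cross(Y,Z),Y,Z])
d=np.array([x,y,z])-o['ee_pos']
print('t',o['t'],'pos',o['ee_pos'].round(1),'w',o['width'],'F',o['ft_force'].round(1),'q',o['qpos'].round(2))
print('shift now axes',(M.inv().apply(d)/10).round(2),'after turn',(T.inv().apply(d)/10).round(2),'turn',np.degrees((M.inv()*T).as_rotvec()).round(2))
E
python3 go.py 619 138 150 95.8
```

```text
t 0.1 pos [228.6 581.2 222. ] w 88.01433138558244 F [ 0.1 -0.2  0.3] q [ 1.18  0.42  1.63 -0.    1.09 -0.02]
shift now axes [-52.55 -26.94   7.24] after turn [-34.37 -48.03   7.2 ] turn [-8.000e-02 -2.000e-02 -2.727e+01]
```

play_rows --plan "8.78 0 0 0 0 0 -9; 8.78 0 0 0 0 0 -9; 8.78 0 0 0 0 0 -9; 8.78 0 0 0 0 0 0"

```text
t: 0.6
ee_pos: [228.7, 581.4, 222.3]
orientation: [0.149, -3.138, 0.001]
ft_force: [-0.2, -0.1, 0.7]
width: 87.8
```

```bash
python3 go.py 619 138 150 95.8
```

```text
t 0.6 pos [228.7 581.4 222.3] w 87.80540872979506 F [-0.2 -0.1  0.7] q [ 1.18  0.42  1.63 -0.    1.09 -0.49]
shift now axes [-34.65 -47.84   7.25] after turn [-34.35 -48.05   7.23] turn [-0.04 -0.02 -0.35]
```

play_rows --plan "8.78 -2.88 -4 0.4 0 0 0; 8.78 -2.88 -4 0.4 0 0 0; 8.78 -2.88 -4 0.4 0 0 0; 8.78 -2.88 -4 0.4 0 0 0; 8.78 -2.88 -4 0.4 0 0 0; 8.78 -2.88 -4 0.4 0 0 0; 8.78 -2.88 -4 0.4 0 0 0; 8.78 -2.88 -4 0.4 0 0 0; 8.78 -2.88 -4 0.4 0 0 0; 8.78 -2.88 -4 0.4 0 0 0; 8.78 -2.88 -4 0.4 0 0 0; 8.78 -2.88 -4 0.4 0 0 0; 8.78 0 0 0 0 0 0; 8.78 0 0 0 0 0 0"

```text
t: 2.35
ee_pos: [618.4, 137.2, 174.3]
orientation: [0.147, -3.137, -0.0]
ft_force: [-0.2, -0.5, 0.2]
width: 87.9
```

```bash
python3 go.py 619 138 32 95.8
```

```text
t 2.35 pos [618.4 137.2 174.3] w 87.93993821771959 F [-0.2 -0.5  0.2] q [ 0.2   0.49  1.64  0.    1.01 -1.47]
shift now axes [-0.08  0.07 14.23] after turn [-0.07  0.07 14.23] turn [ 0.01 -0.06 -0.42]
```

play_rows --plan "8.78 0 0 3 0 0 0; 8.78 0 0 3 0 0 0; 8.78 0 0 3 0 0 0; 8.78 0 0 2 0 0 0; 8.78 0 0 2 0 0 0; 8.78 0 0 1.2 0 0 0; 8.78 0 0 0 0 0 0; 8.78 0 0 0 0 0 0"

```text
t: 3.35
ee_pos: [619.6, 137.2, 33.3]
orientation: [-0.151, 3.137, 0.0]
ft_force: [0.3, 0.4, 0.3]
width: 87.7
```

```bash
python3 go.py 619 138 32 95.8; python3 - <<'E'
from h import *
im=get_image('side'); cv2.imwrite('pics/s2.png',cv2.resize(im['pixels'][...,::-1][150:350,130:350],(660,600)))
E
```

```text
t 3.35 pos [619.6 137.2  33.3] w 87.74724422637134 F [0.3 0.4 0.3] q [ 0.2   0.69  1.7  -0.    0.76 -1.47]
shift now axes [0.05 0.09 0.13] after turn [0.05 0.09 0.13] turn [ 0.01  0.06 -0.28]
```

View pics/s2.png

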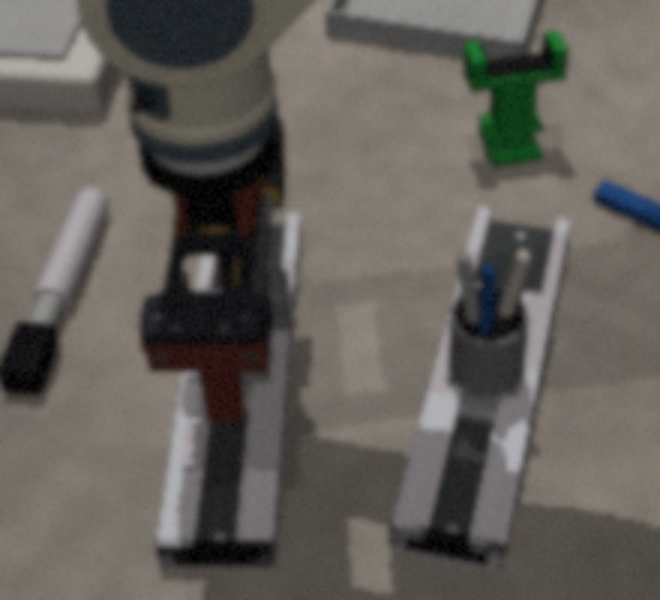

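The finger at (222,390) in the enlarged view hangs over the slot, in line with the post and clear of the lips. I'll close the fingers.

play_rows --plan "5 0 0 0 0 0 0; 3.2 0 0 0 0 0 0; 2.4 0 0 0 0 0 0; 1.5 0 0 0 0 0 0; 1.5 0 0 0 0 0 0; 1.5 0 0 0 0 0 0; 1.5 0 0 0 0 0 0; 1.5 0 0 0 0 0 0"

```text
t: 4.4
ee_pos: [619.1, 137.2, 32.7]
orientation: [-0.151, 3.138, 0.0]
ft_force: [-0.0, 1.5, -0.3]
width: 26.1
```

```bash
python3 go.py 630 28 33 95.4
```

```text
t 4.4 pos [619.1 137.2  32.7] w 26.063164419760618 F [-0.   1.5 -0.3] q [ 0.2   0.69  1.7   0.    0.76 -1.47]
shift now axes [ -0.04 -10.98  -0.04] after turn [ -0.06 -10.98  -0.03] turn [0.01 0.01 0.12]
```

The grip is good at 26.1 mm. I'll slide slowly at first.

play_rows --plan "1.5 0 -1 0 0 0 0; 1.5 0 -1 0 0 0 0; 1.5 0 -1 0 0 0 0; 1.5 0 0 0 0 0 0"

```text
t: 4.9
ee_pos: [621.9, 105.8, 32.6]
orientation: [0.149, -3.138, 0.001]
ft_force: [0.1, -0.9, -0.3]
width: 26.0
```

```bash
python3 go.py 630 28 33 95.4
```

```text
t 4.9 pos [621.9 105.8  32.6] w 26.0247583812469 F [ 0.1 -0.9 -0.3] q [ 0.15  0.68  1.7  -0.    0.75 -1.52]
shift now axes [-0.06 -7.82 -0.03] after turn [-0.07 -7.82 -0.04] turn [-0.03 -0.01  0.06]
```

play_rows --plan "1.5 0 -1.3 0 0 0 0; 1.5 0 -1.3 0 0 0 0; 1.5 -0.05 -1.3 0 0 0 0; 1.5 0 -1.3 0 0 0 0; 1.5 0 -1.3 0 0 0 0; 1.5 0 -1.3 0 0 0 0; 1.5 0 0 0 0 0 0; 1.5 0 0 0 0 0 0"

```text
t: 5.9
ee_pos: [629.9, 29.5, 32.7]
orientation: [0.151, -3.138, 0.0]
ft_force: [0.1, 0.1, -0.4]
width: 26.0
```

```bash
python3 go.py 630 28 33 95.4; python3 - <<'E'
from h import *
im=get_image('side'); s=im['pixels'][...,::-1][130:350,130:350]
cv2.imwrite('pics/s3.png',cv2.resize(s,(600,600)))
P=cloud(im);np.save('s3.npy',P)
E
```

```text
t 5.9 pos [629.9  29.5  32.7] w 26.03982426323921 F [ 0.1  0.1 -0.4] q [ 0.03  0.68  1.71 -0.    0.75 -1.64]
shift now axes [ 0.   -0.15 -0.03] after turn [ 0.   -0.15 -0.03] turn [-0.01 -0.    0.12]
```

View pics/s3.png

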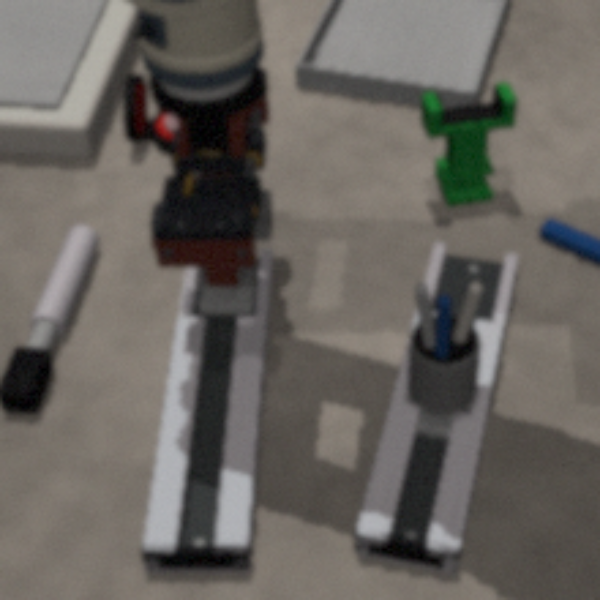

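The rest is now in the cut-away section at track y about -98, its foot at (228,300) beyond the end of the lips and nothing pressing. I'll lift it straight up.

play_rows --plan "1.5 0 0 -0.6 0 0 0; 1.5 0 0 -1 0 0 0; 1.5 0 0 -1.4 0 0 0; 1.5 0 0 -2 0 0 0; 1.5 0 0 -2 0 0 0; 1.5 0 0 -2 0 0 0; 1.5 0 0 -1.5 0 0 0; 1.5 0 0 -1 0 0 0; 1.5 0 0 0 0 0 0"

```text
t: 7.08
ee_pos: [630.2, 29.7, 148.4]
orientation: [-0.151, 3.137, -0.0]
ft_force: [-1.0, -0.3, -2.7]
width: 26.1
```

```bash
python3 go.py 517 -334 148 86
```

```text
t 7.075 pos [630.2  29.7 148.4] w 26.084567968211296 F [-1.  -0.3 -2.7] q [ 0.03  0.52  1.67 -0.    0.95 -1.64]
shift now axes [ 1.477e+01 -3.511e+01  3.000e-02] after turn [  8.76 -37.07   0.04] turn [-0.    0.07  9.53]
```

It is lifted and the force reads -2.7 N, which matches 0.25 kg. Next I turn it and carry it over the tray.

play_rows --plan "1.5 0 0 0 0 0 4.8; 1.5 0 0 0 0 0 4.7; 1.5 0.3 -1.3 0 0 0 0; 1.5 0.64 -2.7 0 0 0 0; 1.5 0.64 -2.7 0 0 0 0; 1.5 0.64 -2.7 0 0 0 0; 1.5 0.64 -2.7 0 0 0 0; 1.5 0.64 -2.7 0 0 0 0; 1.5 0.64 -2.7 0 0 0 0; 1.5 0.64 -2.7 0 0 0 0; 1.5 0.64 -2.7 0 0 0 0; 1.5 0.64 -2.7 0 0 0 0; 1.5 0.64 -2.7 0 0 0 0; 1.5 0.64 -2.7 0 0 0 0; 1.5 0.64 -2.7 0 0 0 0; 1.5 0.64 -2.7 0 0 0 0; 1.5 0.2 -0.8 0 0 0 0; 1.5 0 0 0 0 0 0; 1.5 0 0 0 0 0 0"

```text
t: 9.45
ee_pos: [516.1, -334.5, 147.5]
orientation: [-0.108, -3.139, -0.001]
ft_force: [0.4, -0.5, -3.9]
width: 26.1
```

```bash
python3 go.py 517 -334 34 86; python3 - <<'E'
from h import *
im=get_image('side'); s=im['pixels'][...,::-1]
cv2.imwrite('pics/s4.png',cv2.resize(s[60:260,180:400],(660,600)))
P=cloud(im)
E
```

```text
t 9.45 pos [ 516.1 -334.5  147.5] w 26.09333579294917 F [ 0.4 -0.5 -3.9] q [-0.59  0.5   1.7   0.    0.94 -2.1 ]
shift now axes [-0.09  0.06 11.35] after turn [-0.09  0.06 11.35] turn [ 0.03 -0.03  0.08]
```

View pics/s4.png

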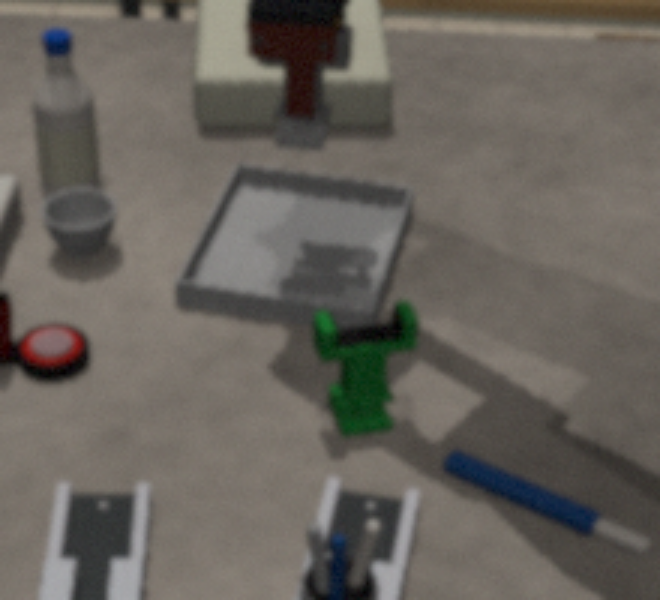

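The rest hangs upright above the tray, with its foot at (300,130) in the crop. I'll lower it most of the way and then go gently.

play_rows --plan "1.5 -0.05 0 1 0 0 0; 1.5 0 0 2 0 0 0; 1.5 0 0 2 0 0 0; 1.5 0 0 2 0 0 0; 1.5 0 0 1.5 0 0 0; 1.5 0 0 1 0 0 0; 1.5 0 0 0.7 0 0 0; 1.5 0 0 0.4 0 0 0; 1.5 0 0 0.3 0 0 0; 1.5 0 0 0 0 0 0; 1.5 0 0 0 0 0 0"

```text
t: 10.88
ee_pos: [516.8, -335.5, 39.0]
orientation: [0.109, 3.139, -0.001]
ft_force: [-0.5, 0.7, -3.3]
width: 26.0
```

```bash
python3 go.py 517 -334 33 86
```

```text
t 10.875 pos [ 516.8 -335.5   39. ] w 25.9939046057379 F [-0.5  0.7 -3.3] q [-0.6   0.66  1.74  0.    0.74 -2.1 ]
shift now axes [-0.    0.15  0.6 ] after turn [-0.01  0.15  0.6 ] turn [-0.02  0.03  0.03]
```

play_rows --plan "1.5 0 0 0.15 0 0 0; 1.5 0 0 0.15 0 0 0; 1.5 0 0 0.1 0 0 0; 1.5 0 0 0.1 0 0 0; 1.5 0 0 0 0 0 0"

```text
t: 11.5
ee_pos: [516.6, -335.3, 33.6]
orientation: [-0.109, -3.14, -0.0]
ft_force: [-0.5, 0.4, -2.5]
width: 26.2
```

play_rows --plan "1.5 0 0 0.06 0 0 0; 1.5 0 0 0 0 0 0"

```text
t: 11.75
ee_pos: [516.6, -335.3, 33.1]
orientation: [-0.109, -3.14, -0.0]
ft_force: [-0.8, -0.1, -0.8]
width: 25.8
```

play_rows --plan "1.5 0 0 0.05 0 0 0; 1.5 0 0 0 0 0 0"

```text
t: 12.0
ee_pos: [516.7, -335.4, 32.7]
orientation: [0.109, 3.14, -0.0]
ft_force: [0.6, 0.1, -3.1]
width: 26.1
```

play_rows --plan "1.5 0 0 0.05 0 0 0; 1.5 0 0 0 0 0 0"

```text
t: 12.25
ee_pos: [516.7, -335.4, 32.6]
orientation: [0.109, 3.14, -0.0]
ft_force: [-2.2, 1.2, 5.6]
width: 25.8
```

play_rows --plan "1.5 0 0 0.05 0 0 0; 1.5 0 0 0 0 0 0"

```text
t: 12.5
ee_pos: [516.7, -335.4, 32.6]
orientation: [0.109, 3.14, -0.0]
ft_force: [-2.8, 2.4, 9.9]
width: 25.7
```

The rest is on the tray floor: the force has gone positive and z has stopped at 32.6, as predicted. I'll release it and retreat upward.

play_rows --plan "3 0 0 0 0 0 0; 5 0 0 0 0 0 0; 8 0 0 0 0 0 0; 8 0 0 0 0 0 0; 8 0 0 0 0 0 0; 8 0 0 0 0 0 0; 8 0 0 -1 0 0 0; 8 0 0 -2 0 0 0; 8 0 0 -4 0 0 0; 8 0 0 -4 0 0 0; 8 0 0 -4 0 0 0; 8 0 0 -3 0 0 0; 8 0 0 0 0 0 0; 8 0 0 0 0 0 0"

```text
t: 14.25
ee_pos: [516.2, -335.1, 211.5]
orientation: [-0.109, -3.14, -0.0]
ft_force: [0.3, 0.2, -0.8]
width: 80.2
```

```bash
python3 - <<'E'
from h import *
im=get_image('side'); s=im['pixels'][...,::-1]; P=cloud(im)
cv2.imwrite('pics/s5.png',cv2.resize(s[60:300,180:400],(550,600)))
Q=P[80:190,230:330].reshape(-1,3);c=np.array([516.6,-333.8])
m=(Q[:,2]>40)&(Q[:,2]<112)&(np.linalg.norm(Q[:,:2]-c,axis=1)<70);Q=Q[m]
t=Q[Q[:,2]>80];print(len(t),cv2.minAreaRect(t[:,:2].astype(np.float32)),np.percentile(t[:,2],[5,99]))
q=P[235:285,270:320].reshape(-1,3);q=q[q[:,2]>55];p=np.load('side.npy')[235:285,270:320].reshape(-1,3);p=p[p[:,2]>55]
print('pot now/before',q.mean(0),p.mean(0)); o=get_obs();print(o['width'],o['ft_force'],o['ee_pos'])
E
```

```text
252 ((516.4176635742188, -333.352294921875), (30.471729278564453, 74.42848205566406), 87.85530853271484) [ 81.40737445 103.87136057]
pot now/before [460.00945349 138.80918736  89.30818858] [460.04354762 138.88195376  89.15839159]
80.00673030419611 [-1.32899413 -0.28055881 -0.79783777] [ 515.92310946 -334.89040833  210.799537  ]
```

View pics/s5.png

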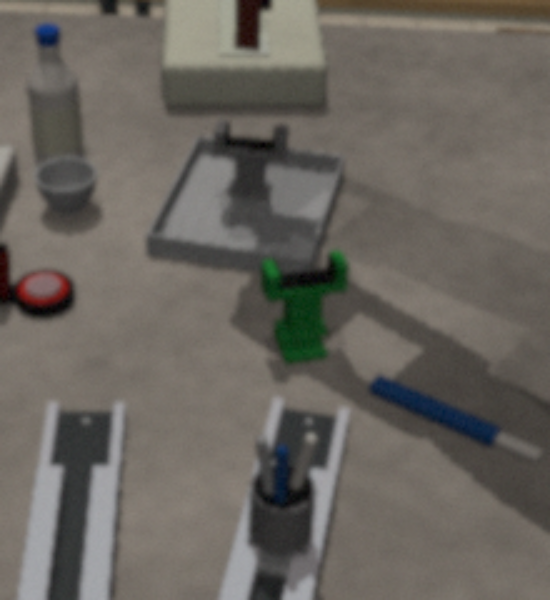

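The rest stands upright in the middle of the tray at (248,180) in the crop, with its top at about 103 mm. The pot hasn't moved and the gripper is clear.

```bash
python3 -c "
from workcell import *
print(close_job())"
```

```text
the job is handed in; nothing more can be done
None
```

The grey forked rest now stands upright in the middle of the steel tray, and the job was handed in at about 14 s of the 42 s allowed. I gripped it by its ±y faces, slid it to about y -98 mm in the track's cut-away end, and lifted it straight off. I then carried it to the tray, lowered it until it touched the floor, and released it.

- **Rest:** the last image puts it within about 1 mm of the tray's centre, with its top at about 103 mm (expected 102). I judged upright from that and the picture, without measuring the tilt separately.
- **Pen pot:** it is within about 0.2 mm of where it started.
- **Gripper:** it is open and clear above the rest.
- **Readings that disagreed:** the wrist force was noisy by about 1–2 N during the last millimetres. I confirmed touchdown by the force rising to +5.6 N and then +9.9 N while the height stayed at 32.6 mm. No check failed.

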